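# Pack the biscuits and snap the box shut

### The job

Put the biscuits away: lay the wide biscuit flat in the middle of the glass saucer inside the biscuit box, then the narrow one centred on top of it, setting them down rather than dropping them. Then fold the box's lid over and press its front edge down until the spring clip catches and the lid stays shut by itself; press firmly but do not force it, and leave the other things on the table where they are.

Things in the scene. Friction and masses are not known exactly. Their poses are not given: they have to be found in the camera images.
- biscuit_box: White plastic biscuit box, fixed to the table: 175 (x) by 190 (y) by 55 mm high, walls 4 mm, open on top. Origin: centre of its underside; its x points from the clip side to the hinge side. A flat glass saucer, 112 mm across, lies in it.
- saucer_top (a point): Centre of the flat upper face of the glass saucer in the box, 10 mm above the box's underside and 15 mm from the box's centre towards the clip (45 mm below the box's rim).
- lid_angle (a joint): Angle of the lid: 0 lies level, just touching the soft 8 mm rubber seal on the rim; 1.57 upright; more leans back, away from the clip. The stiff hinge keeps it where left when open, but it springs up from near shut unless clipped. The clip sits a few mm lower on some boxes than on others: it catches somewhere between 1 and 9 mm below level at the front (the seal gives), at roughly 5 to 12 N.
- lid_hinge (a point): Middle of the hinge line, 64 mm above the box's underside, at the top of the box's +x side; the hinge runs along the box's y axis.
- lid_front (a point): Middle of the front (free) edge of the lid on its outer face, 180 mm from the hinge; moves with the lid. A 60 mm wide lip reaches 10 mm beyond it.
- lid: The lid, a stiff plastic panel 176 by 190 mm, 5 mm thick. Origin on the hinge line; its -x runs from the hinge to the free edge, its +z is normal to the outer face, which lies 5 mm above the origin.
- clip (a joint): Steel spring clip at the middle of the box's front, 40 mm wide, its hooked head rising 26 to 31 mm above the rim: 0 upright, where its spring holds it; it grows as the lid's lip pushes it outwards in passing.
- wide_biscuit: Round flat biscuit, 66 mm across, 12 mm thick, 45 g; origin at the centre of its underside. Lies on the table to one side of the box.
- narrow_biscuit: Round flat biscuit, 48 mm across, 12 mm thick, 45 g; origin at the centre of its underside. Lies on the table to the other side of the box.
- sugar_bowl: Bystander: stainless sugar bowl with lid, 96 mm across, 94 mm high; origin under its centre.
- tea_glass: Bystander: tea glass, 66 mm across, 95 mm high; origin under its centre.
- honey_jar: Bystander: honey jar, 72 mm across, 100 mm high; origin under its centre.
- honey_dipper: Bystander: wooden honey dipper, 155 mm long, lying, 25 mm high; origin under the middle of its handle.
- glass_saucer: Bystander: empty glass saucer on the table, 124 mm across, 18 mm high; origin under its centre.
- teaspoon: Bystander: steel teaspoon, 140 mm long, lying; origin under its middle.
Things that resemble listed ones, but are neither listed nor needed, are in the scene too. Leave any black or turquoise look-alike of the wide_biscuit alone.

How it is judged:
On the way, in this order (a step that is already met when the one before it is completed fails the run):
1. the wide biscuit lies centred on the saucer in the box, released (horizontal distance between wide_biscuit and saucer_top below 0.01 m and z of wide_biscuit in the frame of saucer_top between -0.004 and 0.004 m and angle between wide_biscuit's own z axis and vertical below 0.12 rad and linear speed of wide_biscuit below 0.03 m/s and contact force between the fingers and wide_biscuit below 0.2 N), for 0.2 s.
2. the narrow biscuit lies centred on the wide one, released (horizontal distance between narrow_biscuit and wide_biscuit below 0.01 m and z of narrow_biscuit in the frame of wide_biscuit between 0.008 and 0.016 m and angle between each of narrow_biscuit, wide_biscuit's own z axis and vertical below 0.12 rad and linear speed of each of narrow_biscuit, wide_biscuit below 0.03 m/s and horizontal distance between wide_biscuit and saucer_top below 0.01 m and z of wide_biscuit in the frame of saucer_top between -0.004 and 0.004 m and contact force between the fingers and narrow_biscuit below 0.2 N), for 0.2 s.
3. the lid is shut under the clip and released (value of joint lid_angle below 0 rad and velocity of joint lid_angle below 0.1 rad/s and contact force between the fingers and lid below 0.2 N), for 0.2 s.
At the end, for the whole second after the job is handed in: The wide biscuit lies flat on the saucer, its centre within 10 mm of the saucer's; the narrow one lies flat on it, centres within 10 mm; both are at rest; the lid is caught under the clip (angle below 0, where it cannot stay unclipped) and stays there untouched (horizontal distance between wide_biscuit and saucer_top below 0.01 m and z of wide_biscuit in the frame of saucer_top between -0.004 and 0.004 m and angle between each of wide_biscuit, narrow_biscuit's own z axis and vertical below 0.12 rad and linear speed of each of wide_biscuit, narrow_biscuit below 0.03 m/s and horizontal distance between narrow_biscuit and wide_biscuit below 0.01 m and z of narrow_biscuit in the frame of wide_biscuit between 0.008 and 0.016 m and value of joint lid_angle below 0 rad and velocity of joint lid_angle below 0.1 rad/s).
It fails at once if another thing on the table was shifted more than 30 mm (distance of any of sugar_bowl, tea_glass, honey_jar, honey_dipper, glass_saucer, teaspoon from where it was at the start of the episode above 0.03 m).
It fails at once if a biscuit was dropped (fell freely for more than about 18 mm) ((linear speed of wide_biscuit above 0.6 m/s and contact force between anything else and wide_biscuit below 0.05 N) or (linear speed of narrow_biscuit above 0.6 m/s and contact force between anything else and narrow_biscuit below 0.05 N)).
It fails at once if the lid was forced with more than 45 N (contact force between the fingers and lid above 45 N).
It also fails if it takes over 72 s, if anything falls off the work surface, if the arm or the gripper's body presses on something with over 40 N, if the wrist force passes 120 N, or if a joint passes its speed limit or range.

### The arm

A 6-joint arm with a two-finger parallel gripper is mounted at the origin on the work surface. World frame = base frame: x ahead of the robot, y to its left, z up, the work surface at z = 0. Lengths are in m, angles in rad, forces in N, time in s.
With the tool pointing down it reaches from about 0.35 to 0.975 m from the base axis. Payload 4.9 kg.
Tool frame: the origin (TCP) lies at the very end of the fingers, on their centre line; the grasp point (between the pads) lies 19 mm behind it; z points along the fingers, y is the line along which they close (so a half turn about z gives the same grasp; the last joint's range is limited). The gripper opens to 85 mm and grips with 20 to 120 N. Pads are 22 mm wide; open, the fingers measure 114 mm over their backs; the gripper's body (76 mm by 85 mm) begins 54 mm behind the grasp point. The pads swing forward as they close: fully open they stand 13 mm farther back than shut.
Start: joints at [-1.351, 0.053, 1.613, -0, 1.476, -0.119], TCP at [0.208, -0.589, 0.195] pointing down, gripper open.
Joint ranges: [-3.01, 3.01], [-1.01, 2.22], [0.06, 2.58], [-1.02, 4.17], [0.09, 2.62], [-3.14, 3.14]. Speed limits (rad/s): [2.57, 2.57, 3.14, 3.14, 3.14, 3.14].

### API

Orientations are given as a rotation vector (axis times angle).
In Python, from station import get_obs, get_image, get_calibration, finish_job gives the robot as it stands.
- The arm moves only by the tool servo_tool, never from a script. Its argument "increments" is a list of rows, each a list of 5 numbers: the opening, from 0 (shut) to 1 (fully open), then the shift along the tool's x, y, z in mm, then the turn about the tool's z in degrees. In form: [[jaw, tx, ty, tz, spin], ...]. A call has 1 to 12 rows; each row shifts and turns the commanded pose from where the row before left it, along the tool's axes as they then stand; what a row does not reach is not made up. A row lasts 1/8 s, in which the tool goes at most 62.5 mm and 10.7 degrees, less where a joint would pass 70% of its speed; a pose out of reach is approached as far as the arm can. A call is refused whole if a number of a shift passes 62.5 or a number of a turn 10.7, either way. A call with a gripper value outside its range is refused whole. The fingers move at their own pace and stop on an object; "force" is the grip in N (left out, the last holds). Time passes only in rows, so rows that do not move let the fingers close. It gives the time, the measured TCP pose, the force, the opening and the grip force at its end, in the units of the state.
- get_obs(): the state, without advancing time (a new reading comes with each control period).
- get_image(name): name is "side" or "top" or "wrist"; returns the picture (420x560x3 uint8, red, green, blue); there is no depth.
- get_calibration(name): a dict with "fx", "fy", "cx", "cy" (pixels), "dist_coeffs" ([k1, k2, p1, p2, k3] as OpenCV has them; the pictures are not rectified), "R" (3x3) and "t" (3): a world point X has camera coordinates R X + t; the wrist camera has in their place "mount" (4x4, takes a point from camera to tool coordinates, whose origin is the TCP and whose axes are the flange's). Camera axes: x right, y down, z forward; pixel columns grow to the right and rows downward; lengths in m; the calibration is good to about 2 mm. A picture is of the moment at which its call begins: read the wrist's pose just before it. get_calibration takes no time and is no camera call.
- finish_job(): hands the job in; it is judged then, once.
The state is a dict: "t": time; "q": joint angles; "dq": joint speeds; "effort": joint torques, N m; "tool_pos": TCP position; "tool_rot": TCP orientation; "contact_force": force on the tool from outside, world axes, zero at the start; "wrist_torque": the same for the moment, N m; "opening": finger opening in m; "grip_force": force on a finger pad.
Only numpy, scipy, OpenCV 4.12 (cv2) and the standard library are available. Lean on these libraries where they do the work, as an engineer would, in place of code of your own. Each camera call takes 0.05 s, during which the arm holds its last target. There are 200 camera calls.

## Working session

There is one attempt and no reset: what is moved stays moved. The work goes in short steps, Python scripts to look and compute and a tool call to move; the robot and the scene stay as the last step left them, time stands still between calls to the robot, and variables do not carry over. Pictures are saved under pics/ and viewed, at most 10 in all, crops included, and the job is handed in when it is done.

Besides the shell and the picture viewer there is one more tool, called by a JSON object that holds its "method" and its "body". servo_tool: Moves the arm, as the interface text tells. Its arguments: {"type":"object","properties":{"increments":{"type":"array"},"force":{"type":"number"}},"required":["increments"]}

```bash
ls; mkdir -p pics
python3 - <<'E'
from station import *
import cv2,numpy as np
o=get_obs();print(o)
for n in("top","side"):
    im=get_image(n);cv2.imwrite(f"pics/{n}0.png",im[:,:,::-1]);c=get_calibration(n);print(n,c)
print(get_calibration("wrist"))
E
```

```text
pics
{'t': 0.0, 'q': array([-1.35100978e+00,  5.33587092e-02,  1.61430811e+00,  8.39070211e-06,
        1.47601343e+00, -1.19026887e-01]), 'dq': array([ 0.00096792,  0.00029405, -0.00096438,  0.00204746, -0.0005357 ,
        0.00070929]), 'effort': array([-3.60304948e-04, -3.93691921e+01, -3.70173848e+01, -9.65873483e-05,
        7.15765374e-03, -8.20888232e-06]), 'tool_pos': array([ 0.20756177, -0.58877744,  0.19375353]), 'tool_rot': array([-3.09456534e+00, -5.29312116e-01,  1.51931491e-04]), 'contact_force': array([-0.09190383, -0.0569957 , -0.15518884]), 'wrist_torque': array([-0.0437796 , -0.04766365, -0.00032841]), 'grip_force': 0.0, 'opening': 0.0856409789127012}
top {'fx': 491.705472981393, 'fy': 491.705472981393, 'cx': 277.7015526418481, 'cy': 205.2358555499831, 'dist_coeffs': array([-0.02441273,  0.        ,  0.        ,  0.        ,  0.        ]), 'R': array([[-0.02747122, -0.99961952,  0.00247919],
       [-0.98064065,  0.02646846, -0.19401888],
       [ 0.19387944, -0.00776113, -0.98099466]]), 't': array([0.00858989, 0.56810883, 1.47512064])}
side {'fx': 436.1752597747555
[... 200 characters left out ...]
,  0.00802654],
       [-0.42527135,  0.56228555, -0.7092103 ],
       [ 0.41870467, -0.57247714, -0.70495129]]), 't': array([0.44482225, 0.29017006, 0.94136659])}
{'fx': 353.24424458851837, 'fy': 353.24424458851837, 'cx': 279.3825202686641, 'cy': 211.741204099924, 'dist_coeffs': array([0.01637686, 0.        , 0.        , 0.        , 0.        ]), 'mount': array([[-6.75070488e-04, -9.53544895e-01, -3.01250191e-01,
         7.68044050e-02],
       [ 9.99999498e-01, -8.66669069e-04,  5.02365545e-04,
         1.05569752e-03],
       [-7.40112324e-04, -3.01249701e-01,  9.53545002e-01,
        -1.78960836e-01],
       [ 0.00000000e+00,  0.00000000e+00,  0.00000000e+00,
         1.00000000e+00]])}
```

View pics/top0.png

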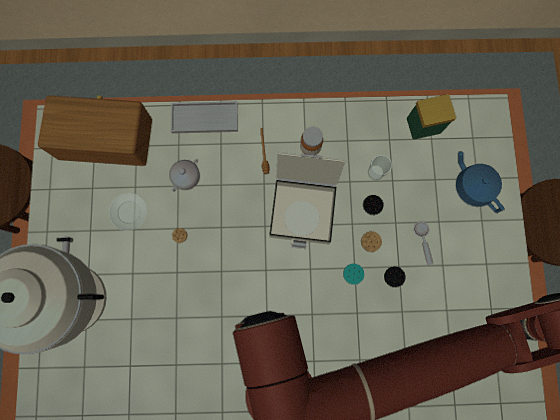

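View pics/side0.png

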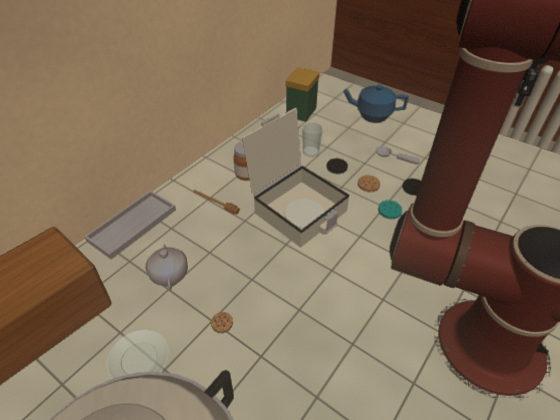

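The top view shows the box at (303,212), its clip at (299,243) facing the robot and its lid leaning back. Wide biscuit candidates are brown (371,241), black (373,205), black (395,277) and turquoise (354,274). I choose the brown one. The only narrow biscuit is brown at (180,236).

```bash
cat > h.py <<'E'
from station import *
import cv2,numpy as np
def ray(n,px,obs=None):
    c=get_calibration(n);K=np.array([[c['fx'],0,c['cx']],[0,c['fy'],c['cy']],[0,0,1]])
    p=cv2.undistortPoints(np.array(px,float).reshape(-1,1,2),K,c['dist_coeffs'])[:,0]
    d=np.c_[p,np.ones(len(p))]
    if n=="wrist":
        R=cv2.Rodrigues(obs['tool_rot'])[0];M=c['mount']
        return R@M[:3,3]+obs['tool_pos'],d@(R@M[:3,:3]).T
    return -c['R'].T@c['t'],d@c['R']
def plane(n,px,z,obs=None):
    o,d=ray(n,px,obs);return o+d*((z-o[2])/d[:,2])[:,None]
def proj(n,X):
    c=get_calibration(n);K=np.array([[c['fx'],0,c['cx']],[0,c['fy'],c['cy']],[0,0,1]])
    return cv2.projectPoints(np.array(X,float).reshape(-1,1,3),cv2.Rodrigues(c['R'])[0],c['t'],K,c['dist_coeffs'])[0][:,0]
def tri(px1,px2):
    a,d=ray("top",[px1]);b,e=ray("side",[px2]);d=d[0];e=e[0]
    s=np.linalg.lstsq(np.c_[d,-e],b-a,rcond=None)[0];return (a+s[0]*d+b+s[1]*e)/2,np.linalg.norm(a+s[0]*d-b-s[1]*e)
def load(f): return cv2.imread("pics/"+f)
E
python3 - <<'E'
from h import *
for n,seeds in(("top",((371,241),(180,236))),("side",((369,183),(222,322)))):
    im=load(n+"0.png");h=cv2.cvtColor(im,cv2.COLOR_BGR2HSV)
    m=((h[...,0]<22)&(h[...,1]>75)).astype('uint8')
    m=cv2.morphologyEx(m,cv2.MORPH_CLOSE,np.ones((3,3)))
    k,l,s,c=cv2.connectedComponentsWithStats(m)
    for (u,v) in seeds:
        i=l[v,u];ct=cv2.findContours((l==i).astype('uint8'),cv2.RETR_EXTERNAL,cv2.CHAIN_APPROX_NONE)[0][0][:,0]
        P=plane(n,ct,0.010)[:,:2].astype('float32');(cx,cy),r=cv2.minEnclosingCircle(P)
        print(n,i,s[i],np.round([cx,cy],4),"d",2*r, "Aeq",2*np.sqrt(cv2.contourArea(P)/np.pi))
im=load("top0.png")
cv2.imwrite("pics/c1.png",np.hstack([cv2.resize(im[140:260,255:355],None,fx=5,fy=5,interpolation=cv2.INTER_CUBIC)[:, :500],
 cv2.resize(im[225:260,355:388],(290,300),interpolation=cv2.INTER_CUBIC) if 0 else cv2.copyMakeBorder(cv2.resize(im[190:290,340:400],None,fx=5,fy=5,interpolation=cv2.INTER_CUBIC),0,100,0,0,cv2.BORDER_CONSTANT)]))
E
```

```text
top 87 [361 231  21  21 335] [ 0.4533 -0.2993] d 0.06579124927520752 Aeq 0.06273640585820343
top 86 [172 228  15  15 172] [0.4897 0.3072] d 0.04746773838996887 Aeq 0.04417626184310303
side 16 [358 175  22  17 308] [ 0.4526 -0.2938] d 0.0758432075381279 Aeq 0.06840397379646831
side 30 [211 312  22  22 378] [0.4883 0.3111] d 0.05352025106549263 Aeq 0.048760271491833755
```

View pics/c1.png

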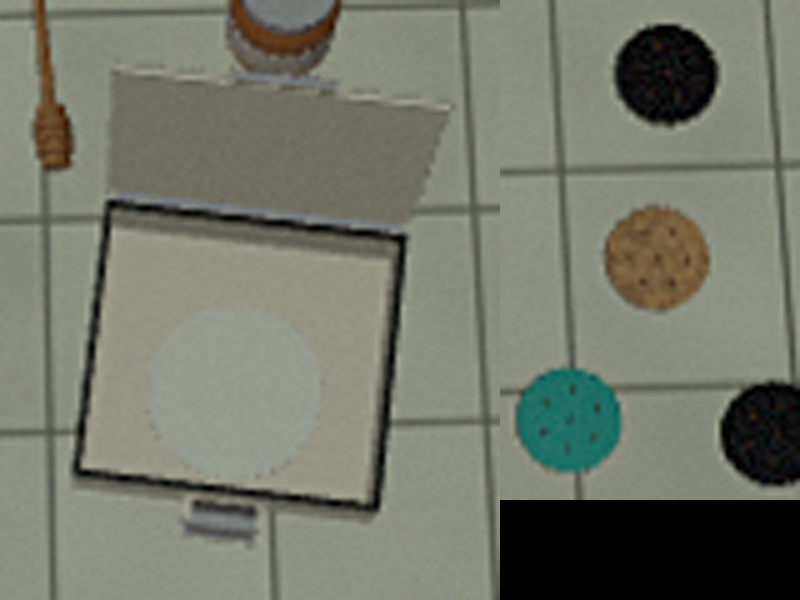

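The crop confirms the plain brown biscuit at (371,241) as the wide one, with black and turquoise look-alikes around it. The seal corners are at crop (106,200), (405,236), (378,511), (74,473), and the saucer is near crop (236,390).

Run:
```python
from h import *
im=load("top0.png");g=cv2.resize(im[140:260,255:355],None,fx=5,fy=5,interpolation=cv2.INTER_CUBIC)
hs=cv2.cvtColor(g,cv2.COLOR_BGR2HSV)
m=(hs[...,2]<75).astype('uint8');k,l,s,c=cv2.connectedComponentsWithStats(m)
i=[j for j in range(1,k) if s[j][2]>280 and s[j][3]>250 and s[j][0]>50];print(s[i])
pts=np.argwhere(l==i[0])[:,::-1].astype(np.int32)
hull=cv2.convexHull(pts);q=cv2.approxPolyN(hull,4,ensure_convex=True)[0].astype(float);print(q)
full=lambda p:(np.asarray(p,float)+.5)/5-.5+[255,140]
P=plane("top",full(q),.063);print(P.round(4));print([np.linalg.norm(P[a]-P[(a+1)%4]).round(4) for a in range(4)],P.mean(0))
# saucer: whiter-blue vs box
b=g.astype(int);mask=((b[...,0]-b[...,2])>-6).astype('uint8');roi=np.zeros_like(mask);roi[270:500,120:350]=1
mask=cv2.morphologyEx(cv2.GaussianBlur(mask*255*roi,(9,9),0)//128,cv2.MORPH_OPEN,np.ones((15,15)))
ct=max(cv2.findContours(mask,cv2.RETR_EXTERNAL,cv2.CHAIN_APPROX_NONE)[0],key=cv2.contourArea)[:,0]
S=plane("top",full(cv2.convexHull(ct)[:,0]),.010)[:,:2].astype('float32');(c,r)=cv2.minEnclosingCircle(S);print("saucer",c,2*r,cv2.fitEllipse(S))
```

```text
[[  73  200  334  313 9553]]
[[382. 514.]
 [ 70. 477.]
 [105. 198.]
 [407. 233.]]
[[ 0.4466 -0.1664  0.063 ]
 [ 0.4746  0.0236  0.063 ]
 [ 0.6499 -0.0025  0.063 ]
 [ 0.6224 -0.1905  0.063 ]]
[np.float64(0.192), np.float64(0.1773), np.float64(0.19), np.float64(0.1774)] [ 0.54836639 -0.08396721  0.063     ]Traceback (most recent call last):
  File "<stdin>", line 13, in <module>
ValueError: max() iterable argument is empty
```

```bash
cat >> h.py <<'E'
C=np.array([.5484,-.0840]);bx=np.array([.9899,-.1416]);by=np.array([.1416,.9899])
def box(a,b,z): return np.r_[C+a*bx+b*by,z]
SAU=box(-.015,0,.010)
def go(target,yaw=None):
    """tool-frame mm to target, and spin (deg) to bring tool x to world yaw"""
    o=get_obs();R=cv2.Rodrigues(o['tool_rot'])[0]
    y0=np.degrees(np.arctan2(R[1,0],R[0,0]))
    d=R.T@(np.array(target)-o['tool_pos'])*1000
    print("t",o['t'],"tcp",o['tool_pos'].round(4),"yaw",y0.round(2),"shift",d.round(1),"spin",None if yaw is None else round(y0-yaw,1),"F",o['contact_force'].round(2),"open",round(o['opening'],4),"tiltcheck",R[2,2].round(4))
    return d
E
python3 - <<'E'
from h import *
print("saucer pred",SAU,proj("top",SAU),"seen",(np.array([236,390])/5+[255,140]))
for a in np.arange(1.4,2.6,.1):   # lid free edge corners
    e=[box(.0875-.176*np.cos(a)+.0025*np.sin(a),s*.095,.064+.176*np.sin(a)) for s in(1,-1)]
    print(a.round(2),((proj("top",e)-[255,140])*5).round(0).tolist(),proj("side",e).round(0).tolist())
print("seen top (113,67),(450,107)")
go([.4533,-.2993,.1],-8.1)
print(proj("top",[box(-.0875,0,.055)]), plane("top",[[312,136]],.1))
E
```

```text
saucer pred [ 0.5335515 -0.081876   0.01     ] [[301.44938386 218.01144298]] seen [302.2 218. ]
1.4 [[97.0, 169.0], [438.0, 207.0]] [[259.0, 148.0], [313.0, 117.0]]
1.5 [[100.0, 138.0], [441.0, 176.0]] [[254.0, 144.0], [308.0, 113.0]]
1.6 [[104.0, 107.0], [444.0, 145.0]] [[249.0, 141.0], [303.0, 111.0]]
1.7 [[107.0, 78.0], [446.0, 116.0]] [[245.0, 138.0], [298.0, 109.0]]
1.8 [[111.0, 50.0], [448.0, 88.0]] [[240.0, 137.0], [293.0, 107.0]]
1.9 [[114.0, 24.0], [450.0, 61.0]] [[235.0, 135.0], [289.0, 106.0]]
2.0 [[118.0, 1.0], [451.0, 38.0]] [[231.0, 135.0], [285.0, 106.0]]
2.1 [[121.0, -21.0], [451.0, 16.0]] [[228.0, 135.0], [281.0, 106.0]]
2.2 [[123.0, -39.0], [451.0, -3.0]] [[224.0, 136.0], [277.0, 107.0]]
2.3 [[126.0, -54.0], [450.0, -18.0]] [[221.0, 137.0], [273.0, 109.0]]
2.4 [[128.0, -67.0], [449.0, -31.0]] [[219.0, 139.0], [270.0, 111.0]]
2.5 [[130.0, -76.0], [448.0, -41.0]] [[216.0, 141.0], [268.0, 114.0]]
2.6 [[132.0, -83.0], [446.0, -48.0]] [[215.0, 144.0], [266.0, 117.0]]
seen top (113,67),(450,107)
t 0.1 tcp [ 0.2076 -0.5888  0.1939] yaw 19.41 shift [ 328.  -191.3   94.3] spin 27.5 F [ 0.66  0.29 -0.09] open 0.0856 tiltcheck -1.0
[[299.70009345 238.64473199]] [[ 0.77591043 -0.11919778  0.1       ]]
```

{"method": "servo_tool", "body": {"increments": [[0.9,54.7,-31.9,12,0],[0.9,54.7,-31.9,12,0],[0.9,54.7,-31.9,12,0],[0.9,54.7,-31.9,12,0],[0.9,54.7,-31.9,12,0],[0.9,54.7,-31.9,12,0],[0.9,0,0,0,9.2],[0.9,0,0,0,9.2],[0.9,0,0,0,9.1],[0.9,0,0,0,0]], "force": 25}}

```text
t: 1.35
tool_pos: [0.446, -0.3083, 0.1247]
tool_rot: [-3.133, 0.218, 0.001]
contact_force: [0.7, 0.8, -0.5]
opening: 0.0772
grip_force: 0.0
```

```bash
cat > w.py <<'E'
from h import *
import sys
def biscuit(z,name=None):
    o=get_obs();im=get_image("wrist")[:,:,::-1].copy()
    if name: cv2.imwrite("pics/"+name,im)
    h=cv2.cvtColor(im,cv2.COLOR_BGR2HSV)
    m=((h[...,0]<22)&(h[...,1]>75)&(h[...,2]>60)).astype('uint8')
    m=cv2.morphologyEx(m,cv2.MORPH_CLOSE,np.ones((7,7)))
    for ct in cv2.findContours(m,cv2.RETR_EXTERNAL,cv2.CHAIN_APPROX_NONE)[0]:
        if cv2.contourArea(ct)<1500: continue
        P=plane("wrist",ct[:,0],z,o)[:,:2].astype('float32');c,r=cv2.minEnclosingCircle(P)
        print("px",cv2.boundingRect(ct),"c",np.round(c,4),"d",round(2*r,4),"Aeq",2*np.sqrt(cv2.contourArea(P)/np.pi))
E
python3 -c "
from w import *
go([.4533,-.2993,.1],-8.1);biscuit(.012,'w1.png')"
```

```text
t 1.35 tcp [ 0.446  -0.3083  0.1247] yaw -7.97 shift [ 6.  -9.9 24.7] spin 0.1 F [ 0.67  0.76 -0.48] open 0.0772 tiltcheck -1.0
px (229, 145, 78, 77) c [ 0.4565 -0.301 ] d 0.0661 Aeq 0.06411168136114995
```

View pics/w1.png

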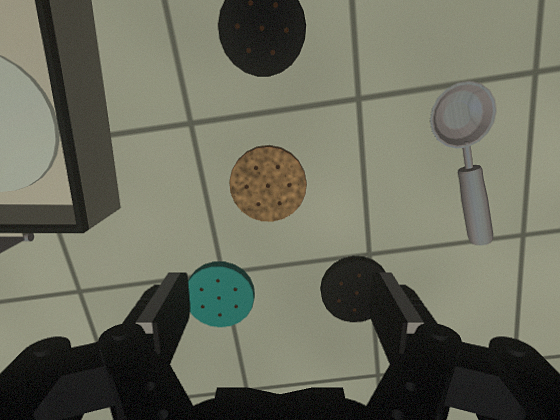

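The wrist view shows the brown biscuit at (268,183), 66 mm across, with the turquoise disc at (221,294) and black ones at (262,35) and (353,289). The choice is confirmed. The two measured positions agree within about 4 mm, so I'm descending.

{"method": "servo_tool", "body": {"increments": [[0.9,4.4,-4.6,30,0],[0.9,4.4,-4.5,30,0],[0.9,0,0,30,0],[0.9,0,0,15,0],[0.9,0,0,4,0],[0.9,0,0,2,0],[0.9,0,0,2,0]]}}

```text
t: 2.28
tool_pos: [0.457, -0.3016, 0.0135]
tool_rot: [3.132, -0.221, 0.003]
contact_force: [-0.1, -0.7, 0.7]
opening: 0.0768
grip_force: 0.0
```

```bash
python3 -c "
from w import *
go([.456,-.3005,.1],-8.1);biscuit(.012,'w2.png')"
```

```text
t 2.275 tcp [ 0.457  -0.3016  0.0135] yaw -8.08 shift [ -1.   -0.9 -86.5] spin 0.0 F [-0.12 -0.68  0.67] open 0.0768 tiltcheck -1.0
px (217, 188, 118, 112) c [ 0.4573 -0.3008] d 0.0668 Aeq 0.0646414016798377
```

View pics/w2.png

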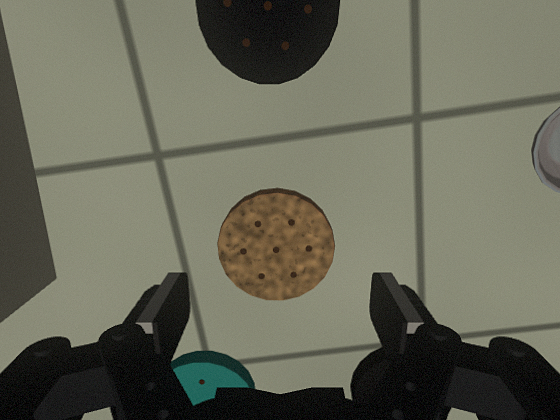

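The biscuit at (276,243) sits on the predicted TCP pixel (278,247). I'm going down in small steps and watching the force.

{"method": "servo_tool", "body": {"increments": [[0.88,-1,-0.9,2,0],[0.88,0,0,2,0],[0.88,0,0,2,0],[0.88,0,0,2,0],[0.88,0,0,1,0],[0.88,0,0,0,0]]}}

```text
t: 3.08
tool_pos: [0.4552, -0.2997, 0.003]
tool_rot: [-3.134, 0.222, 0.0]
contact_force: [0.3, -0.3, 0.1]
opening: 0.0753
grip_force: 0.0
```

```bash
python3 -c "
from w import *
go([.456,-.3005,.1],-8.1);biscuit(.012,'w3.png')"
```

```text
t 3.075 tcp [ 0.4552 -0.2997  0.003 ] yaw -8.09 shift [  0.8   0.6 -97. ] spin 0.0 F [ 0.27 -0.34  0.06] open 0.0753 tiltcheck -1.0
px (217, 190, 124, 118) c [ 0.457  -0.3008] d 0.0671 Aeq 0.06492318263138896
```

{"method": "servo_tool", "body": {"increments": [[0.88,1,-0.5,1.5,0],[0.88,0.5,0,1.5,0],[0.88,0,0,1.5,0],[0.88,0,0,1,0],[0.88,0,0,0,0]]}}

```text
t: 3.75
tool_pos: [0.4568, -0.2994, -0.0025]
tool_rot: [-3.134, 0.222, 0.0]
contact_force: [-0.3, -0.9, 0.9]
opening: 0.0752
grip_force: 0.0
```

{"method": "servo_tool", "body": {"increments": [[0.85,0,0,1,0],[0.7,0,0,0,0],[0.6,0,0,0,0],[0.6,0,0,0,0],[0.6,0,0,0,0]], "force": 25}}

```text
t: 4.38
tool_pos: [0.4569, -0.2995, -0.0033]
tool_rot: [3.134, -0.221, 0.0]
contact_force: [-0.5, 0.3, -0.1]
opening: 0.0516
grip_force: 0.0
```

```bash
python3 -c "
from w import *
go([.456,-.3005,.1],-8.1);biscuit(.012,'w4.png')"
```

```text
t 4.375 tcp [ 0.4569 -0.2995 -0.0033] yaw -8.09 shift [  -0.8    1.1 -103.3] spin 0.0 F [-0.54  0.3  -0.06] open 0.0516 tiltcheck -1.0
px (216, 195, 128, 122) c [ 0.4573 -0.3006] d 0.0673 Aeq 0.06475154692179731
```

View pics/w4.png

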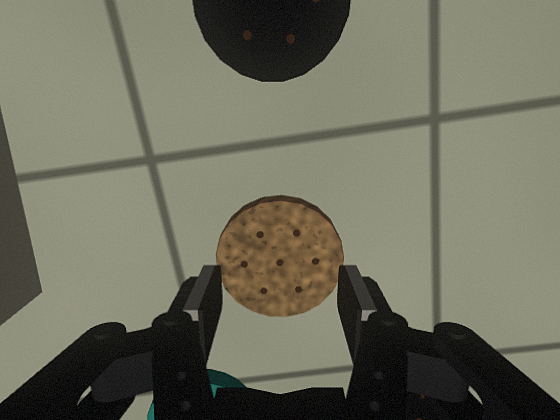

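The fingers closed past 66 mm without force, so the tips are above the biscuit. In the picture they end at (221,265) and (340,265), which puts them about 35–40 mm short of the reported TCP. I'm reopening and probing downward gently for contact.

{"method": "servo_tool", "body": {"increments": [[0.88,0,1,0,0],[0.88,0,0,0,0],[0.88,0,0,0,0],[0.88,0,0,3,0],[0.88,0,0,3,0],[0.88,0,0,3,0],[0.88,0,0,0,0]]}}

```text
t: 5.3
tool_pos: [0.4565, -0.3002, -0.0128]
tool_rot: [-3.133, 0.222, 0.001]
contact_force: [-0.8, -0.2, 0.6]
opening: 0.0752
grip_force: 0.0
```

{"method": "servo_tool", "body": {"increments": [[0.88,0,0,3,0],[0.88,0,0,2,0],[0.88,0,0,0,0]]}}

```text
t: 5.68
tool_pos: [0.4566, -0.3004, -0.0176]
tool_rot: [-3.133, 0.222, 0.001]
contact_force: [-0.4, -0.4, 0.4]
opening: 0.0748
grip_force: 0.0
```

{"method": "servo_tool", "body": {"increments": [[0.88,0,0,3,0],[0.88,0,0,3,0],[0.88,0,0,2,0],[0.88,0,0,0,0]]}}

```text
t: 6.18
tool_pos: [0.4566, -0.3004, -0.0256]
tool_rot: [-3.133, 0.222, 0.001]
contact_force: [-0.0, 0.2, -0.4]
opening: 0.0752
grip_force: 0.0
```

```bash
python3 -c "
from w import *
go([.456,-.3005,.1],-8.1);biscuit(.012,'w5.png')
cv2.imwrite('pics/s5.png',get_image('side')[:,:,::-1])
a=load('w5.png')[150:420,140:420];b=load('s5.png');u,v=proj('side',[.4565,-.30,.03])[0].astype(int);print(u,v)
b=cv2.resize(b[v-50:v+50,u-60:u+60],None,fx=4,fy=4,interpolation=cv2.INTER_CUBIC)
cv2.imwrite('pics/c5.png',np.hstack([cv2.copyMakeBorder(a,0,130,0,0,cv2.BORDER_CONSTANT),b]))"
```

```text
t 6.175 tcp [ 0.4566 -0.3004 -0.0256] yaw -8.09 shift [  -0.6    0.2 -125.6] spin 0.0 F [-0.02  0.22 -0.41] open 0.0752 tiltcheck -1.0
px (205, 208, 146, 136) c [ 0.4574 -0.3011] d 0.0674 Aeq 0.06527382520696647
369 176
```

View pics/c5.png

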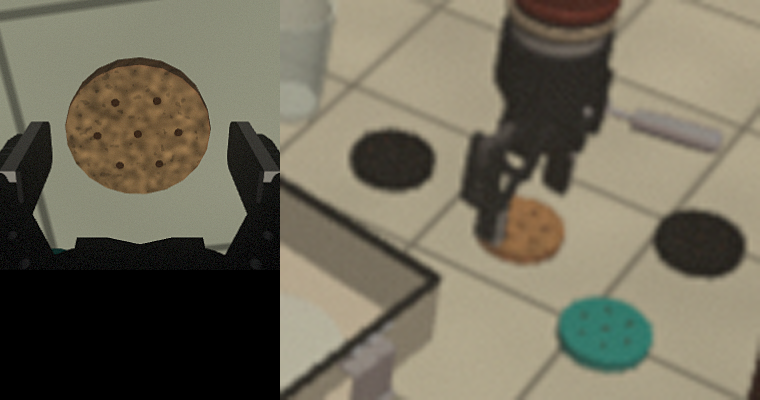

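The side crop shows the tips still hovering over the biscuit, and the wrist crop puts them about 18 mm up. The real fingertip is about 43 mm behind the reported TCP at this opening. I'm going down 12 mm more, carefully.

{"method": "servo_tool", "body": {"increments": [[0.88,0.7,0.5,3,0],[0.88,0,0,3,0],[0.88,0,0,2,0],[0.88,0,0,2,0],[0.88,0,0,1,0],[0.88,0,0,0,0]]}}

```text
t: 7.02
tool_pos: [0.4573, -0.3011, -0.0364]
tool_rot: [-3.134, 0.222, 0.0]
contact_force: [-0.1, 0.1, -0.0]
opening: 0.075
grip_force: 0.0
```

{"method": "servo_tool", "body": {"increments": [[0.82,0,0,0,0],[0.7,0,0,0,0],[0.65,0,0,0,0],[0.65,0,0,0,0]], "force": 25}}

```text
t: 7.52
tool_pos: [0.4577, -0.3014, -0.0357]
tool_rot: [3.133, -0.221, 0.001]
contact_force: [-1.6, 0.4, 5.6]
opening: 0.0647
grip_force: 27.8
```

It's gripped: 64.7 mm opening, 28 N, tips just touching the table. That gives the height calibration, biscuit underside at z=0 for a TCP of −0.0357. Lifting and carrying to the saucer.

{"method": "servo_tool", "body": {"increments": [[0.65,0,0,-6,0],[0.65,0,0,-14,0],[0.65,0,0,-30,0],[0.65,0,0,-40,0],[0.65,0,0,-40,0],[0.65,6,-38,-5,0],[0.65,8,-38,0,0],[0.65,8,-38,0,0],[0.65,8,-38,0,0],[0.65,7,-38,0,0],[0.65,7,-38,0,0],[0.65,0,0,0,0]]}}

```text
t: 9.02
tool_pos: [0.5335, -0.0797, 0.0993]
tool_rot: [-3.134, 0.216, -0.001]
contact_force: [-1.2, 0.3, -0.6]
opening: 0.0643
grip_force: 27.8
```

```bash
python3 -c "
from w import *
biscuit(.1);go(SAU+[0,0,-.0350+.001],-8.1);go(SAU)
o=get_obs();im=get_image('wrist')[:,:,::-1];cv2.imwrite('pics/w6.png',im)
print(plane('wrist',[[279,150],[279,50]],.010,o))
"
```

```text
px (203, 217, 153, 144) c [ 0.5059 -0.0768] d 0.0922 Aeq 0.08889729447630444
t 9.075 tcp [ 0.5332 -0.0809  0.0992] yaw -7.96 shift [  0.4   0.9 123.2] spin 0.1 F [ 0.15 -0.34 -0.38] open 0.0645 tiltcheck -1.0
t 9.075 tcp [ 0.5332 -0.0809  0.0992] yaw -7.96 shift [ 0.4  0.9 89.2] spin None F [ 0.15 -0.34 -0.38] open 0.0645 tiltcheck -1.0
[[ 0.57422788 -0.08756471  0.01      ]
 [ 0.64236996 -0.09716268  0.01      ]]
```

View pics/w6.png

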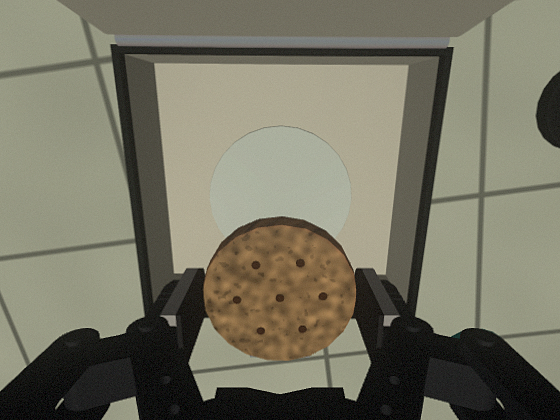

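The wrist view shows the biscuit held level at (280,288). The saucer edge is at top (281,126), left (211,190) and right (351,190), with the lid behind and clear.

```bash
python3 -c "
from w import *
o=get_obs();biscuit(o['tool_pos'][2]+.0477)
P=plane('wrist',[[281,126],[211,190],[351,190]],.010,o);print(P);print('c from top',P[0,:2]-.056*bx,'mid',(P[1]+P[2])/2,'chord',np.linalg.norm(P[1]-P[2]),SAU)
"
```

```text
px (203, 217, 153, 144) c [ 0.5327 -0.0826] d 0.0679 Aeq 0.06548204177589899
[[ 0.59120533 -0.09231413  0.01      ]
 [ 0.55075136 -0.03149903  0.01      ]
 [ 0.53538531 -0.13961449  0.01      ]]
c from top [ 0.53577093 -0.08438453] mid [ 0.54306834 -0.08555676  0.01      ] chord 0.10920196267850135 [ 0.5335515 -0.081876   0.01     ]
```

{"method": "servo_tool", "body": {"increments": [[0.65,1.7,0.5,30,0],[0.65,0,0,35,0],[0.65,0,0,30,0],[0.65,0,0,15,0],[0.65,0,0,6,0],[0.65,0,0,2,0],[0.65,0,0,2,0],[0.65,0,0,0,0]]}}

```text
t: 10.18
tool_pos: [0.5352, -0.0824, -0.0206]
tool_rot: [3.133, -0.221, 0.002]
contact_force: [0.5, 0.7, -0.5]
opening: 0.0642
grip_force: 27.9
```

{"method": "servo_tool", "body": {"increments": [[0.65,0,0,1.5,0],[0.65,0,0,1,0],[0.65,0,0,1,0],[0.65,0,0,0,0]]}}

```text
t: 10.68
tool_pos: [0.5345, -0.0823, -0.0249]
tool_rot: [-3.134, 0.222, 0.0]
contact_force: [0.3, 0.4, -0.5]
opening: 0.0641
grip_force: 27.9
```

{"method": "servo_tool", "body": {"increments": [[0.65,0,0,1,0],[0.65,0,0,0,0]]}}

```text
t: 10.92
tool_pos: [0.5347, -0.0824, -0.0257]
tool_rot: [3.134, -0.222, 0.0]
contact_force: [-0.3, 0.3, 0.5]
opening: 0.0642
grip_force: 28.0
```

{"method": "servo_tool", "body": {"increments": [[0.65,0,0,0.7,0],[0.65,0,0,0,0]]}}

```text
t: 11.18
tool_pos: [0.5347, -0.0824, -0.0257]
tool_rot: [3.134, -0.221, -0.001]
contact_force: [-2.2, 0.5, 6.0]
opening: 0.0643
grip_force: 28.4
```

Touching the saucer. Opening and retreating.

{"method": "servo_tool", "body": {"increments": [[0.78,0,0,0,0],[0.85,0,0,0,0],[0.92,0,0,0,0],[0.92,0,0,-5,0],[0.92,0,0,-20,0],[0.92,0,0,-40,0],[0.92,0,0,-50,0],[0.92,0,0,-10,0],[0.92,0,0,0,0]]}}

```text
t: 12.3
tool_pos: [0.5351, -0.0824, 0.0993]
tool_rot: [3.133, -0.221, 0.003]
contact_force: [-0.4, -0.5, -0.2]
opening: 0.0787
grip_force: 0.0
```

```bash
python3 -c "
from w import *
biscuit(.022,'w7.png');print(SAU)
o=get_obs();im=load('w7.png')
go([.4897,.3075,.1])
c=cv2.cvtColor(im,cv2.COLOR_BGR2GRAY)
"
```

```text
px (237, 166, 86, 83) c [ 0.5338 -0.0834] d 0.0658 Aeq 0.06415268847105174
[ 0.5335515 -0.081876   0.01     ]
t 12.35 tcp [ 0.534  -0.0822  0.0976] yaw -8.09 shift [ -98.7 -379.5   -2.2] spin None F [-0.12  0.58  0.24] open 0.0784 tiltcheck -1.0
```

The wide biscuit lies at (0.5338, −0.0834), within 2 mm of the saucer centre. Next the narrow one; I'm checking its neighbours on the way.

{"method": "servo_tool", "body": {"increments": [[0.75,-12.3,-47.4,0,0],[0.75,-12.3,-47.4,0,0],[0.75,-12.3,-47.4,0,0],[0.75,-12.3,-47.4,0,0],[0.75,-12.3,-47.4,0,0],[0.75,-12.3,-47.4,0,0],[0.75,-12.3,-47.4,0,0],[0.75,-12.3,-47.4,0,0],[0.75,0,0,0,0]]}}

```text
t: 13.48
tool_pos: [0.4883, 0.3089, 0.0957]
tool_rot: [3.132, -0.215, -0.006]
contact_force: [0.7, -0.7, 0.2]
opening: 0.064
grip_force: 0.0
```

```bash
python3 -c "
from w import *
biscuit(.012,'w8.png')
go([.4897,.3075,.1])
print('saucer',plane('top',[[128,212],[148,212]],.018),'bowl',plane('top',[[184,175],[184,190]],.05))
"
```

```text
px (250, 168, 61, 61) c [0.4927 0.3062] d 0.0485 Aeq 0.04629554630612406
t 13.525 tcp [0.4887 0.3074 0.0958] yaw -7.94 shift [ 1.  -0.2 -4.2] spin None F [ 0.09 -0.73 -0.93] open 0.0641 tiltcheck -1.0
saucer [[0.56647436 0.4703945  0.018     ]
 [0.56475945 0.40647912 0.018     ]] bowl [[0.67475603 0.28684145 0.05      ]
 [0.62603043 0.28635813 0.05      ]]
```

{"method": "servo_tool", "body": {"increments": [[0.7,3.6,0.6,30,0],[0.7,0,0,35,0],[0.7,0,0,30,0],[0.7,0,0,15,0],[0.7,0,0,8,0],[0.7,0,0,4,0],[0.7,0,0,1,0],[0.7,0,0,0,0]]}}

```text
t: 14.52
tool_pos: [0.4947, 0.3062, -0.0236]
tool_rot: [-3.133, 0.221, -0.002]
contact_force: [-1.1, 0.6, 0.2]
opening: 0.0599
grip_force: 0.0
```

```bash
python3 -c "
from w import *
biscuit(.012)
go([.4925,.3062,-.028],-8.1)
"
```

```text
px (225, 230, 103, 100) c [0.4935 0.3069] d 0.0504 Aeq 0.04755873831021006
t 14.575 tcp [ 0.4946  0.3062 -0.0237] yaw -8.08 shift [-2.1  0.3  4.3] spin 0.0 F [-0.83  0.66 -0.39] open 0.0596 tiltcheck -1.0
```

{"method": "servo_tool", "body": {"increments": [[0.7,-1,-0.5,2,0],[0.7,0,0,2,0],[0.65,0,0,0,0],[0.5,0,0,0,0],[0.45,0,0,0,0],[0.45,0,0,0,0]], "force": 25}}

```text
t: 15.32
tool_pos: [0.4932, 0.3066, -0.0282]
tool_rot: [-3.134, 0.222, -0.0]
contact_force: [-0.9, -0.8, 4.1]
opening: 0.0451
grip_force: 25.4
```

{"method": "servo_tool", "body": {"increments": [[0.45,0,0,-3,0],[0.45,0,0,-7,0],[0.45,0,0,-20,0],[0.45,0,0,-40,0],[0.45,0,0,-40,0],[0.45,0,0,-20,0],[0.45,0,0,0,0]]}}

```text
t: 16.2
tool_pos: [0.4945, 0.3071, 0.1039]
tool_rot: [-3.132, 0.221, -0.006]
contact_force: [0.1, -0.4, -1.4]
opening: 0.0452
grip_force: 25.8
```

```bash
python3 -c "
from w import *
o=get_obs();biscuit(o['tool_pos'][2]+.0402,'w9.png')
go([.5338,-.0834,o['tool_pos'][2]],-8.1)
"
```

```text
px (228, 230, 103, 103) c [0.4947 0.3063] d 0.0503 Aeq 0.0474547228730127
t 16.25 tcp [0.4932 0.3065 0.1017] yaw -8.09 shift [ 95.1 380.3  -2.3] spin 0.0 F [ 0.89  0.4  -0.98] open 0.0454 tiltcheck -1.0
```

{"method": "servo_tool", "body": {"increments": [[0.45,11.9,47.5,0,0],[0.45,11.9,47.5,0,0],[0.45,11.9,47.5,0,0],[0.45,11.9,47.5,0,0],[0.45,11.9,47.5,0,0],[0.45,11.9,47.5,0,0],[0.45,11.9,47.5,0,0],[0.45,11.8,47.8,0,0],[0.45,0,0,0,0],[0.45,0,0,0,0]]}}

```text
t: 17.5
tool_pos: [0.5324, -0.0827, 0.0995]
tool_rot: [-3.132, 0.222, 0.006]
contact_force: [-0.9, 0.4, -0.8]
opening: 0.0452
grip_force: 25.9
```

```bash
python3 -c "
from w import *
o=get_obs();biscuit(o['tool_pos'][2]+.0402,'w10.png')
go([.5338,-.0834,.022-.0282+.002],-8.1)
"
```

```text
px (228, 162, 104, 171) c [ 0.547  -0.0861] d 0.0791 Aeq 0.05829494440751442
t 17.55 tcp [ 0.5327 -0.0823  0.0999] yaw -8.05 shift [  1.5   1.  104.1] spin 0.0 F [-1.31  0.68 -0.74] open 0.0452 tiltcheck -1.0
```

{"method": "servo_tool", "body": {"increments": [[0.45,1,0.8,30,0],[0.45,0,0,35,0],[0.45,0,0,22,0],[0.45,0,0,9,0],[0.45,0,0,4,0],[0.45,0,0,2,0],[0.45,0,0,0,0]]}}

```text
t: 18.42
tool_pos: [0.5353, -0.0844, 0.0003]
tool_rot: [3.133, -0.221, 0.002]
contact_force: [-0.1, 0.3, -1.1]
opening: 0.0452
grip_force: 25.9
```

{"method": "servo_tool", "body": {"increments": [[0.45,0,0,1,0],[0.45,0,0,1,0],[0.45,0,0,0,0]]}}

```text
t: 18.8
tool_pos: [0.5346, -0.0844, -0.0025]
tool_rot: [-3.134, 0.222, 0.0]
contact_force: [-0.2, -0.8, -0.1]
opening: 0.0451
grip_force: 25.9
```

{"method": "servo_tool", "body": {"increments": [[0.45,0,0,1,0],[0.45,0,0,1,0],[0.45,0,0,0,0]]}}

```text
t: 19.18
tool_pos: [0.5345, -0.0843, -0.0047]
tool_rot: [-3.134, 0.222, 0.0]
contact_force: [0.4, -0.7, 0.0]
opening: 0.0449
grip_force: 25.9
```

{"method": "servo_tool", "body": {"increments": [[0.45,0,0,1,0],[0.45,0,0,0,0]]}}

```text
t: 19.42
tool_pos: [0.5346, -0.0843, -0.0056]
tool_rot: [-3.134, 0.222, 0.0]
contact_force: [0.4, 0.6, -0.5]
opening: 0.0452
grip_force: 25.9
```

{"method": "servo_tool", "body": {"increments": [[0.45,0,0,0.7,0],[0.45,0,0,0.4,0],[0.45,0,0,0,0]]}}

```text
t: 19.8
tool_pos: [0.5348, -0.0844, -0.0062]
tool_rot: [3.134, -0.222, 0.0]
contact_force: [-1.0, -0.2, 4.2]
opening: 0.0452
grip_force: 26.7
```

{"method": "servo_tool", "body": {"increments": [[0.56,0,0,0,0],[0.63,0,0,0,0],[0.75,0,0,0,0],[0.75,0,0,-5,0],[0.75,0,0,-20,0],[0.75,0,0,-40,0],[0.75,0,0,-50,0],[0.75,0,0,-10,0],[0.75,0,0,0,0]]}}

```text
t: 20.92
tool_pos: [0.5352, -0.0845, 0.1194]
tool_rot: [3.133, -0.221, 0.003]
contact_force: [-1.1, 0.2, -0.8]
opening: 0.0639
grip_force: 0.0
```

```bash
python3 -c "
from w import *
biscuit(.022,'w11.png');go([0,0,0])
im=load('w11.png');cv2.imwrite('pics/c11.png',cv2.resize(im[90:320,150:410],None,fx=2,fy=2))
"
```

```text
px (238, 163, 79, 77) c [ 0.5336 -0.0834] d 0.0656 Aeq 0.06404373218668184
t 20.975 tcp [ 0.5342 -0.0842  0.1177] yaw -8.09 shift [-540.6   -8.2  118.2] spin None F [-0.52  1.23 -1.14] open 0.064 tiltcheck -1.0
```

View pics/c11.png

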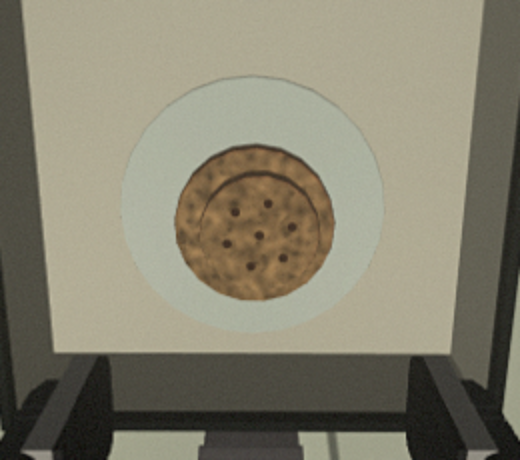

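```bash
python3 -c "
from w import *
o=get_obs();f=lambda p:np.array(p)/2+[150,90]-.25
P=plane('wrist',f([[201,235],[321,235],[261,172]]),.034,o)
print('narrow lateral mid',((P[0]+P[1])/2),np.linalg.norm(P[0]-P[1]),'from top',P[2,:2]-.024*bx)
S=plane('wrist',f([[120,200],[384,200],[252,76],[252,333]]),.010,o);print('saucer',(S[0]+S[1])/2,(S[2]+S[3])/2,np.linalg.norm(S[2]-S[3]))
# lid geometry: contact targets
for n,a,z in(('above',-.02,.30),('behind',.150,.30)): print(n,box(a,0,z));go(box(a,0,z))
"
```

```text
narrow lateral mid [ 0.53195867 -0.08570775  0.034     ] 0.04658611385174302 from top [ 0.53280562 -0.08580431]
saucer [ 0.54038088 -0.08317483  0.01      ] [ 0.53534357 -0.08243553  0.01      ] 0.11102547865725694
above [ 0.528602 -0.081168  0.3     ]
t 20.975 tcp [ 0.5342 -0.0842  0.1177] yaw -8.09 shift [  -6.1   -2.2 -182.3] spin None F [-0.52  1.23 -1.14] open 0.064 tiltcheck -1.0
behind [ 0.696885 -0.10524   0.3     ]
t 20.975 tcp [ 0.5342 -0.0842  0.1177] yaw -8.09 shift [ 163.9   -2.1 -182.5] spin None F [-0.52  1.23 -1.14] open 0.064 tiltcheck -1.0
```

Both biscuits are stacked: the wide one is at crop (255,222) and the narrow one at (261,235), about 2.5 mm off centre, both inside the 10 mm limit. Now the lid: up, over, and behind it.

{"method": "servo_tool", "body": {"increments": [[0.3,0,0,-45,0],[0,0,0,-45,0],[0,0,0,-45,0],[0,29,0,-15,0],[0,29,0,0,0],[0,29,0,0,0],[0,29,0,0,0],[0,29,0,0,0],[0,27,-2,0,0],[0,0,0,0,0]]}}

```text
t: 22.22
tool_pos: [0.705, -0.1064, 0.2643]
tool_rot: [-3.133, 0.221, 0.009]
contact_force: [-0.3, 0.2, -0.8]
opening: -0.0002
grip_force: 0.0
```

```bash
python3 -c "
from w import *
go(box(.155,0,.2-.034),-8.1)
cv2.imwrite('pics/s12.png',get_image('side')[:,:,::-1])
im=load('s12.png');cv2.imwrite('pics/c12.png',cv2.resize(im[20:240,180:420],None,fx=2.5,fy=2.5))
"
```

```text
t 22.225 tcp [ 0.705  -0.1064  0.2643] yaw -8.08 shift [-2.7  0.  98.3] spin 0.0 F [-0.3   0.2  -0.78] open -0.0002 tiltcheck -1.0
```

View pics/c12.png

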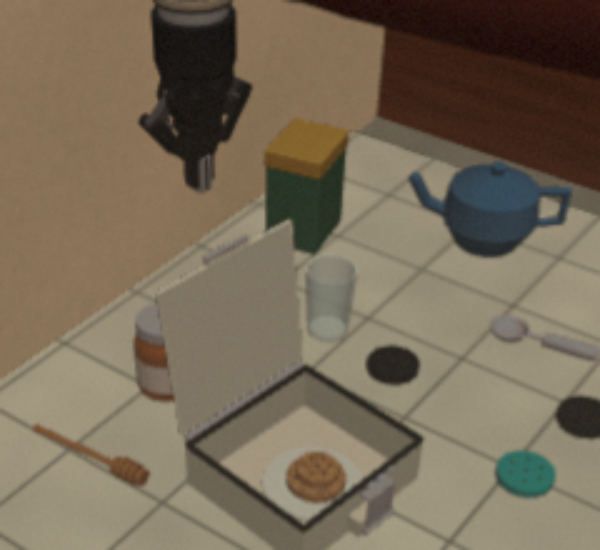

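The side crop shows the shut fingertip at crop (200,187) behind and above the lid edge, whose front lip is at (225,250). I'm using this to calibrate the tip height.

```bash
python3 -c "
from w import *
for z in np.arange(.24,.34,.01): print(round(z,3),((proj('side',[.705,-.1064,z])-[180,20])*2.5).round(1))
for a in (1.65,1.7,1.75,1.8): print(a,((proj('side',[box(.0875-.19*np.cos(a)+.005,0,.064+.19*np.sin(a)),box(.0875-.176*np.cos(a),.095,.064+.176*np.sin(a)),box(.0875-.176*np.cos(a),-.095,.064+.176*np.sin(a))])-[180,20])*2.5).round(0).tolist())
"
```

```text
0.24 [[200.5 238.2]]
0.25 [[200.2 229.8]]
0.26 [[200.  221.3]]
0.27 [[199.7 212.7]]
0.28 [[199.4 204. ]]
0.29 [[199.1 195.1]]
0.3 [[198.9 186.2]]
0.31 [[198.6 177.1]]
0.32 [[198.3 167.9]]
0.33 [[198.  158.6]]
0.34 [[197.7 149.1]]
1.65 [[235.0, 247.0], [169.0, 300.0], [303.0, 225.0]]
1.7 [[228.0, 244.0], [163.0, 297.0], [297.0, 222.0]]
1.75 [[222.0, 241.0], [157.0, 295.0], [291.0, 220.0]]
1.8 [[215.0, 239.0], [151.0, 292.0], [285.0, 219.0]]
```

The tip is 35 mm above the reported TCP and the lid is at about 1.71 rad. Lowering behind the lid and pushing.

{"method": "servo_tool", "body": {"increments": [[0,0,0,40,0],[0,0,0,40,0],[0,0,0,15,0],[0,-9,0,0,0],[0,-9,0,0,0],[0,-9,0,0,0],[0,-9,0,0,0],[0,-9,0,0,0],[0,-9,0,0,0],[0,0,0,0,0]]}}

```text
t: 23.52
tool_pos: [0.6508, -0.0988, 0.173]
tool_rot: [-3.134, 0.222, 0.002]
contact_force: [0.3, 0.9, 0.3]
opening: 0.0001
grip_force: 0.0
```

{"method": "servo_tool", "body": {"increments": [[0,-9,0,0,0],[0,-9,0,0,0],[0,-9,0,0,0]]}}

```text
t: 23.9
tool_pos: [0.6244, -0.095, 0.1731]
tool_rot: [-3.134, 0.221, 0.0]
contact_force: [2.2, -1.0, 0.1]
opening: 0.0001
grip_force: 0.6
```

```bash
cat > lid.py <<'E'
from w import *
o=get_obs();p=o['tool_pos'];d=p[:2]-C;print("t",o['t'],"X",(d@bx).round(4),"Y",(d@by).round(4),"tip z",(p[2]+.035).round(4),"F",o['contact_force'].round(1))
E
python3 lid.py; python3 -c "
from w import *
im=get_image('side')[:,:,::-1];cv2.imwrite('pics/s13.png',im)
cv2.imwrite('pics/c13.png',cv2.resize(im[20:240,180:420],None,fx=2.5,fy=2.5))"
```

```text
t 23.9 X 0.0768 Y -0.0002 tip z 0.2081 F [ 2.2 -1.   0.1]
```

View pics/c13.png

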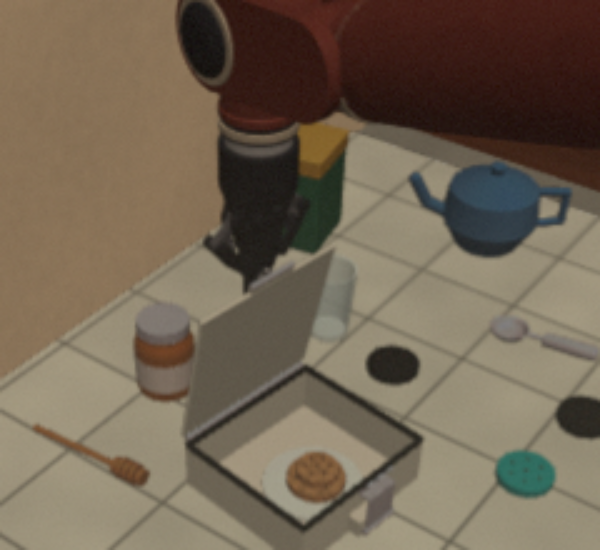

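The lid is past vertical at about 80° and follows with 2 N. The finger is at crop (250,285). I've now viewed the allowed number of pictures, so I continue by force and numbers, following the arc.

{"method": "servo_tool", "body": {"increments": [[0,-12,0,2.1,0],[0,-12,0,2.2,0],[0,-12.3,0,4.1,0],[0,-12.3,0,4.2,0],[0,-11.5,0,6.3,0],[0,-11.6,0,6.3,0],[0,-10.3,0,8.4,0],[0,-10.4,0,8.4,0]]}}

```text
t: 24.95
tool_pos: [0.5329, -0.0821, 0.1308]
tool_rot: [3.134, -0.222, 0.0]
contact_force: [2.2, -0.3, -0.2]
opening: 0.0
grip_force: 0.7
```

{"method": "servo_tool", "body": {"increments": [[0,-9.3,0,9.9,0],[0,-9.3,0,9.9,0],[0,-7.5,0,11.6,0],[0,-7.6,0,11.6,0],[0,0,0,0,0]]}}

```text
t: 25.58
tool_pos: [0.4983, -0.0769, 0.0866]
tool_rot: [-3.133, 0.222, 0.006]
contact_force: [0.3, -1.1, 0.5]
opening: 0.0004
grip_force: 0.0
```

```bash
python3 lid.py
```

```text
t 25.575 X -0.0506 Y -0.0001 tip z 0.1216 F [ 0.3 -1.1  0.5]
```

{"method": "servo_tool", "body": {"increments": [[0,-5,0,9,0],[0,-5,0,9,0],[0,-5,0,9,0],[0,-5,0,8,0],[0,0,0,0,0]]}}

```text
t: 26.2
tool_pos: [0.4788, -0.0742, 0.0521]
tool_rot: [-3.133, 0.222, 0.005]
contact_force: [-0.8, 0.3, 0.3]
opening: 0.0
grip_force: 0.0
```

```bash
python3 lid.py
```

```text
t 26.2 X -0.0702 Y -0.0001 tip z 0.0871 F [-0.8  0.3  0.3]
```

{"method": "servo_tool", "body": {"increments": [[0,0,0,4,0],[0,0,0,4,0],[0,0,0,3,0],[0,0,0,0,0]]}}

```text
t: 26.7
tool_pos: [0.4803, -0.0746, 0.042]
tool_rot: [-3.134, 0.222, 0.0]
contact_force: [0.2, 0.5, 1.1]
opening: 0.0003
grip_force: 0.1
```

{"method": "servo_tool", "body": {"increments": [[0,0,0,2,0],[0,0,0,2,0],[0,0,0,0,0]]}}

```text
t: 27.08
tool_pos: [0.4803, -0.0746, 0.0384]
tool_rot: [-3.134, 0.222, 0.0]
contact_force: [-1.9, 0.3, 2.6]
opening: -0.0001
grip_force: 1.3
```

{"method": "servo_tool", "body": {"increments": [[0,0,0,1,0],[0,0,0,1,0],[0,0,0,0,0]]}}

```text
t: 27.45
tool_pos: [0.4803, -0.0746, 0.0364]
tool_rot: [-3.134, 0.222, 0.001]
contact_force: [-3.6, 1.2, 4.5]
opening: -0.0003
grip_force: 2.3
```

{"method": "servo_tool", "body": {"increments": [[0,0,0,1,0],[0,0,0,1,0],[0,0,0,0,0]]}}

```text
t: 27.82
tool_pos: [0.4801, -0.0745, 0.0344]
tool_rot: [-3.134, 0.221, 0.001]
contact_force: [-4.1, 0.7, 4.5]
opening: -0.0002
grip_force: 2.6
```

{"method": "servo_tool", "body": {"increments": [[0,0,0,1,0],[0,0,0,0,0]]}}

```text
t: 28.08
tool_pos: [0.4801, -0.0745, 0.0333]
tool_rot: [-3.134, 0.221, 0.001]
contact_force: [-3.5, 1.1, 6.3]
opening: 0.0004
grip_force: 2.5
```

{"method": "servo_tool", "body": {"increments": [[0,0,0,1,0],[0,0,0,0,0]]}}

```text
t: 28.32
tool_pos: [0.4803, -0.0746, 0.032]
tool_rot: [-3.134, 0.222, -0.0]
contact_force: [-1.4, -0.8, 2.1]
opening: -0.0001
grip_force: 0.8
```

{"method": "servo_tool", "body": {"increments": [[0,0,0,1,0],[0,0,0,0,0]]}}

```text
t: 28.58
tool_pos: [0.4806, -0.0746, 0.0312]
tool_rot: [3.134, -0.222, 0.001]
contact_force: [0.8, -0.7, -0.1]
opening: -0.0001
grip_force: 0.1
```

{"method": "servo_tool", "body": {"increments": [[0,0,0,1,0],[0,0,0,0,0]]}}

```text
t: 28.82
tool_pos: [0.4806, -0.0746, 0.0305]
tool_rot: [3.134, -0.222, 0.001]
contact_force: [-0.4, 1.0, 2.3]
opening: 0.0002
grip_force: 1.1
```

{"method": "servo_tool", "body": {"increments": [[0,0,0,1,0],[0,0,0,0,0]]}}

```text
t: 29.08
tool_pos: [0.4805, -0.0746, 0.0294]
tool_rot: [3.134, -0.222, 0.001]
contact_force: [-0.4, -0.1, 2.0]
opening: 0.0
grip_force: 1.0
```

{"method": "servo_tool", "body": {"increments": [[0,0,0,1,0],[0,0,0,0,0]]}}

```text
t: 29.32
tool_pos: [0.4801, -0.0745, 0.0279]
tool_rot: [-3.134, 0.222, 0.001]
contact_force: [0.4, -0.6, 0.3]
opening: 0.0001
grip_force: 0.0
```

{"method": "servo_tool", "body": {"increments": [[0,0,0,1,0],[0,0,0,0,0]]}}

```text
t: 29.58
tool_pos: [0.4801, -0.0745, 0.0271]
tool_rot: [-3.134, 0.222, 0.001]
contact_force: [-0.4, -0.4, -0.2]
opening: -0.0002
grip_force: 0.0
```

{"method": "servo_tool", "body": {"increments": [[0,0,0,1,0],[0,0,0,0,0]]}}

```text
t: 29.82
tool_pos: [0.4803, -0.0746, 0.0263]
tool_rot: [-3.134, 0.222, 0.0]
contact_force: [-0.5, 0.2, -0.5]
opening: -0.0005
grip_force: 0.0
```

{"method": "servo_tool", "body": {"increments": [[0,0,0,1,0],[0,0,0,0,0]]}}

```text
t: 30.08
tool_pos: [0.4805, -0.0746, 0.0255]
tool_rot: [3.134, -0.222, 0.0]
contact_force: [-0.7, 0.0, 0.9]
opening: -0.0
grip_force: 0.5
```

```bash
python3 lid.py; python3 -c "
from w import *
im=get_image('side')[:,:,::-1].copy();cv2.imwrite('pics/s14.png',im);t=get_image('top')[:,:,::-1].copy();cv2.imwrite('pics/t14.png',t)
g0=cv2.cvtColor(load('s12.png'),cv2.COLOR_BGR2GRAY);g=cv2.cvtColor(im,cv2.COLOR_BGR2GRAY)
for y in(.08,.05,-.08):
  u,v=proj('side',box(-.0875,y,.06))[0].round().astype(int);print('y',y,'seal px',u,v)
  print(' before',g0[v-24:v+12,u].tolist());print(' now   ',g[v-24:v+12,u].tolist())
  for a in(0,.05,.1,.2,.3): print('  a',a,'edge row',proj('side',box(.0875-.178*np.cos(a),y,.069+.178*np.sin(a)))[0].round(1)-[0,v-24])
h=cv2.cvtColor(im,cv2.COLOR_BGR2HSV);m=(h[...,0]<22)&(h[...,1]>75);print('brown at biscuit',m[195:225,285:330].sum())
"
```

```text
t 30.075 X -0.0686 Y -0.0003 tip z 0.0605 F [-0.7  0.   0.9]
y 0.08 seal px 306 228
 before [94, 88, 83, 96, 99, 99, 101, 101, 93, 84, 85, 93, 101, 97, 92, 83, 91, 126, 157, 158, 160, 131, 73, 41, 49, 77, 104, 111, 109, 108, 107, 107, 110, 106, 109, 108]
 now    [96, 97, 96, 97, 97, 98, 95, 97, 96, 95, 97, 98, 116, 147, 164, 163, 165, 162, 165, 164, 162, 134, 77, 73, 122, 133, 110, 114, 116, 115, 114, 117, 115, 115, 116, 116]
  a 0 edge row [307.1  22.5]
  a 0.05 edge row [307.2  20. ]
  a 0.1 edge row [307.2  17.4]
  a 0.2 edge row [306.8  11.9]
  a 0.3 edge row [305.8   5.9]
y 0.05 seal px 314 222
 before [150, 150, 151, 158, 153, 139, 118, 104, 99, 97, 102, 95, 82, 78, 93, 102, 105, 105, 95, 82, 92, 87, 53, 38, 54, 83, 104, 111, 107, 109, 106, 110, 108, 109, 108, 107]
 now    [43, 42, 51, 78, 95, 98, 94, 96, 98, 96, 95, 96, 105, 138, 162, 164, 162, 162, 164, 165, 163, 131, 72, 72, 121, 138, 119, 115, 114, 117, 116, 116, 116, 116, 115, 112]
  a 0 edge row [315.2  22.3]
  a 0.05 edge row [315.3  19.8]
  a 0.1 edge row [315.3  17.2]
  a 0.2 edge row [315.   11.7]
  a 0.3 edge row [314.1   5.8]
y -0.08 seal px 346 197
 before [146, 145, 142, 143, 143, 143, 143, 135, 119, 109, 124, 140, 145, 146, 145, 129, 116, 134, 144, 119, 63, 39, 44, 44, 40, 54, 86, 107, 107, 108, 106, 108, 105, 107, 107, 110]
 now    [153, 153, 152, 153, 154, 153, 151, 143, 127, 116, 130, 147, 153, 153, 153, 138, 125, 141, 153, 125, 72, 87, 94, 65, 110, 139, 121, 110, 113, 113, 114, 115, 114, 114, 114, 116]
  a 0 edge row [347.6  22.5]
  a 0.05 edge row [347.9  20. ]
  a 0.1 edge row [348.1  17.4]
  a 0.2 edge row [348.  12.]
  a 0.3 edge row [347.5   6.2]
brown at biscuit 0
```

The numbers show the lid shut to about level: its front edge is at the a≈0 row and no biscuit is visible. The first force peak was the lip passing the clip head, so I keep pressing until the seal force builds and it snaps.

{"method": "servo_tool", "body": {"increments": [[0,0,0,1,0],[0,0,0,0,0]]}}

```text
t: 30.42
tool_pos: [0.4805, -0.0746, 0.0244]
tool_rot: [3.134, -0.221, 0.0]
contact_force: [-0.3, -0.3, 1.9]
opening: -0.0
grip_force: 0.6
```

{"method": "servo_tool", "body": {"increments": [[0,0,0,1,0],[0,0,0,0,0]]}}

```text
t: 30.68
tool_pos: [0.4805, -0.0746, 0.0234]
tool_rot: [3.134, -0.222, 0.0]
contact_force: [1.1, -0.6, 1.7]
opening: 0.0
grip_force: 0.7
```

{"method": "servo_tool", "body": {"increments": [[0,0,0,1,0],[0,0,0,0,0]]}}

```text
t: 30.92
tool_pos: [0.4806, -0.0747, 0.0232]
tool_rot: [3.134, -0.221, -0.0]
contact_force: [-2.4, 1.0, 5.4]
opening: 0.0001
grip_force: 3.3
```

{"method": "servo_tool", "body": {"increments": [[0,0,0,1,0],[0,0,0,0,0]]}}

```text
t: 31.18
tool_pos: [0.4806, -0.0747, 0.023]
tool_rot: [3.134, -0.221, -0.001]
contact_force: [-5.3, 1.7, 11.4]
opening: 0.0001
grip_force: 5.9
```

{"method": "servo_tool", "body": {"increments": [[0,0,0,1,0],[0,0,0,0,0]]}}

```text
t: 31.42
tool_pos: [0.4806, -0.0747, 0.0228]
tool_rot: [3.134, -0.221, -0.002]
contact_force: [-8.3, 2.0, 16.3]
opening: 0.0002
grip_force: 8.5
```

{"method": "servo_tool", "body": {"increments": [[0,0,0,1,0],[0,0,0,0,0]]}}

```text
t: 31.68
tool_pos: [0.4807, -0.0747, 0.0226]
tool_rot: [3.134, -0.221, -0.002]
contact_force: [-10.4, 2.4, 21.8]
opening: 0.0002
grip_force: 11.2
```

A firm stop: 22 N with no more travel, past the 5–12 N catch. Releasing and checking whether the lid stays.

{"method": "servo_tool", "body": {"increments": [[0,0,0,-3,0],[0,0,0,-3,0],[0,0,0,-6,0],[0,0,0,-15,0],[0,0,0,-30,0],[0,0,0,-40,0],[0,0,0,-40,0],[0,0,0,0,0],[0,0,0,0,0]]}}

```text
t: 32.8
tool_pos: [0.4801, -0.0745, 0.1563]
tool_rot: [-3.134, 0.222, 0.0]
contact_force: [-0.4, 0.5, -0.6]
opening: -0.0005
grip_force: 0.0
```

```bash
python3 lid.py; python3 -c "
from w import *
o=get_obs();im=get_image('side')[:,:,::-1].copy();cv2.imwrite('pics/s15.png',im);w=get_image('wrist')[:,:,::-1].copy();cv2.imwrite('pics/w15.png',w);cv2.imwrite('pics/t15.png',get_image('top')[:,:,::-1])
g=cv2.cvtColor(im,cv2.COLOR_BGR2GRAY)
for y in(.08,.05,-.05,-.08):
  u,v=proj('side',box(-.0875,y,.06))[0].round().astype(int)
  print(y,'now   ',g[v-24:v+12,u].tolist())
  print([ (a,(proj('side',box(.0875-.178*np.cos(a),y,.069+.178*np.sin(a)))[0]-[0,v-24]).round(1).tolist()) for a in(-.05,0,.1,.2)])
"
```

```text
t 32.8 X -0.0689 Y -0.0003 tip z 0.1913 F [-0.4  0.5 -0.6]
0.08 now    [92, 92, 92, 93, 94, 94, 93, 92, 95, 94, 90, 93, 118, 152, 156, 157, 154, 157, 157, 157, 155, 130, 74, 73, 122, 136, 117, 110, 112, 110, 112, 111, 110, 110, 110, 110]
[(-0.05, [306.9, 24.9]), (0, [307.1, 22.5]), (0.1, [307.2, 17.4]), (0.2, [306.8, 11.9])]
0.05 now    [92, 93, 92, 92, 93, 93, 91, 93, 94, 92, 94, 94, 113, 140, 158, 157, 156, 156, 158, 159, 157, 126, 68, 87, 121, 126, 113, 109, 110, 110, 109, 112, 110, 110, 111, 109]
[(-0.05, [314.9, 24.7]), (0, [315.2, 22.3]), (0.1, [315.3, 17.2]), (0.2, [315.0, 11.7])]
-0.05 now    [147, 150, 146, 148, 147, 146, 130, 121, 128, 103, 93, 132, 154, 157, 155, 155, 157, 157, 157, 157, 155, 127, 75, 89, 122, 121, 112, 110, 112, 108, 110, 111, 111, 111, 111, 109]
[(-0.05, [340.0, 24.3]), (0, [340.4, 22.0]), (0.1, [340.8, 16.9]), (0.2, [340.8, 11.4])]
-0.08 now    [148, 146, 147, 147, 148, 148, 145, 138, 123, 113, 128, 143, 147, 150, 147, 132, 121, 138, 149, 118, 70, 86, 91, 76, 110, 131, 112, 106, 109, 111, 109, 110, 108, 111, 108, 112]
[(-0.05, [347.1, 24.9]), (0, [347.6, 22.5]), (0.1, [348.1, 17.4]), (0.2, [348.0, 12.0])]
```

```bash
python3 -c "
from w import *
for n,f in(('top','t15.png'),('side','s15.png')):
  im=cv2.GaussianBlur(load(f),(3,3),0)
  for y in(.085,.06,.04,-.06,-.085):
    P=[box(x,y,.066) for x in np.arange(-.12,.11,.01)];q=proj(n,P).round().astype(int)
    print(n,y,[int(im[v,u].mean()) if 0<=v<420 else -1 for u,v in q])
im=load('s15.png');h=cv2.cvtColor(im,cv2.COLOR_BGR2HSV);m=(h[...,0]<22)&(h[...,1]>75);print('brown side',m[195:225,285:330].sum())
im=load('t15.png');h=cv2.cvtColor(im,cv2.COLOR_BGR2HSV);m=(h[...,0]<22)&(h[...,1]>75);print('brown top',m[205:232,288:316].sum())
"
```

```text
top 0.085 [117, 149, 147, 97, 123, 153, 153, 152, 151, 152, 149, 150, 151, 150, 150, 149, 150, 150, 150, 150, 151, 121, 133]
top 0.06 [43, 44, 43, 50, 50, 49, 49, 52, 50, 48, 48, 52, 53, 66, 67, 72, 38, 32, 84, 151, 150, 122, 133]
top 0.04 [47, 140, 146, 108, 143, 153, 127, 46, 38, 38, 41, 47, 37, 44, 46, 51, 50, 46, 40, 34, 45, 131, 128]
top -0.06 [39, 40, 36, 50, 57, 96, 119, 35, 47, 51, 55, 58, 62, 55, 52, 47, 42, 33, 63, 149, 152, 115, 122]
top -0.085 [145, 141, 99, 79, 70, 56, 51, 49, 50, 51, 52, 49, 49, 50, 49, 41, 33, 34, 137, 149, 152, 115, 112]
side 0.085 [120, 106, 106, 110, 144, 152, 151, 151, 151, 151, 151, 151, 151, 151, 151, 152, 151, 151, 152, 151, 152, 128, 146]
side 0.06 [102, 105, 107, 106, 149, 152, 108, 92, 91, 91, 92, 92, 92, 92, 93, 92, 93, 93, 116, 152, 152, 131, 130]
side 0.04 [99, 145, 106, 111, 144, 152, 103, 91, 91, 92, 92, 92, 91, 91, 91, 91, 92, 91, 106, 151, 151, 130, 139]
side -0.06 [148, 133, 107, 107, 143, 151, 133, 112, 112, 112, 122, 103, 101, 100, 112, 97, 97, 105, 117, 151, 151, 128, 139]
side -0.085 [146, 145, 146, 89, 87, 106, 105, 119, 140, 151, 146, 145, 151, 151, 149, 151, 151, 151, 151, 150, 150, 133, 144]
brown side 0
brown top 592
```

The lid is a flat bright face with a grey label panel, all at z≈0.066, and it didn't move on release. To confirm it sits below level, I probe its height near the hinge and compare with the front, where contact came at TCP 0.0234.

{"method": "servo_tool", "body": {"increments": [[0,40,0,0,0],[0,40,0,0,0],[0,39,0,0,0],[0,0,0,40,0],[0,0,0,40,0],[0,0,0,35,0],[0,0,0,7,0],[0,0,0,4,0],[0,0,0,0,0]]}}

```text
t: 34.08
tool_pos: [0.5991, -0.0916, 0.0315]
tool_rot: [3.133, -0.221, 0.003]
contact_force: [0.3, 0.5, 0.2]
opening: 0.0001
grip_force: 0.0
```

{"method": "servo_tool", "body": {"increments": [[0,0,0,1,0],[0,0,0,0,0]]}}

```text
t: 34.33
tool_pos: [0.5995, -0.0917, 0.0311]
tool_rot: [3.133, -0.222, 0.005]
contact_force: [0.0, -0.7, 4.5]
opening: 0.0
grip_force: 2.7
```

{"method": "servo_tool", "body": {"increments": [[0,0,0,1,0],[0,0,0,0,0]]}}

```text
t: 34.58
tool_pos: [0.5995, -0.0917, 0.0305]
tool_rot: [3.133, -0.221, 0.004]
contact_force: [-1.6, 0.5, 7.8]
opening: -0.0004
grip_force: 3.9
```

{"method": "servo_tool", "body": {"increments": [[0,0,0,1,0],[0,0,0,0,0]]}}

```text
t: 34.83
tool_pos: [0.5996, -0.0917, 0.0304]
tool_rot: [3.133, -0.221, 0.004]
contact_force: [-4.5, 1.1, 12.1]
opening: -0.0001
grip_force: 6.2
```

Contact near the hinge is 7.5 mm higher than at the front, so the lid tilts well below level and stays there. Backing off and doing a last check.

{"method": "servo_tool", "body": {"increments": [[0,0,0,-5,0],[0,0,0,-20,0],[0,0,0,-40,0],[0,0,0,-40,0],[0,0,0,-40,0],[0,0,0,0,0],[0,0,0,0,0],[0,0,0,0,0]]}}

```text
t: 35.83
tool_pos: [0.5971, -0.091, 0.1705]
tool_rot: [-3.133, 0.222, 0.005]
contact_force: [-0.0, -0.2, 0.0]
opening: 0.0002
grip_force: 0.0
```

```bash
python3 lid.py; python3 -c "
from w import *
g=cv2.cvtColor(get_image('side')[:,:,::-1].copy(),cv2.COLOR_BGR2GRAY);a=cv2.cvtColor(load('s15.png'),cv2.COLOR_BGR2GRAY)
for y in(.08,.05,-.05):
  u,v=proj('side',box(-.0875,y,.06))[0].round().astype(int)
  print(a[v-8:v+4,u].tolist(),g[v-8:v+4,u].tolist())
print(finish_job())
"
```

```text
t 35.825 X 0.0492 Y -0.0001 tip z 0.2055 F [-0.  -0.2  0. ]
[154, 157, 157, 157, 155, 130, 74, 73, 122, 136, 117, 110] [151, 150, 151, 153, 151, 124, 72, 70, 117, 131, 110, 107]
[156, 156, 158, 159, 157, 126, 68, 87, 121, 126, 113, 109] [151, 151, 151, 151, 151, 122, 67, 81, 116, 122, 109, 108]
[157, 157, 157, 157, 155, 127, 75, 89, 122, 121, 112, 110] [152, 150, 150, 152, 153, 125, 73, 84, 118, 117, 108, 105]
the job is handed in; nothing more can be done
None
```

The job is handed in at about 36 s, verdict not shown: both biscuits measured stacked on the saucer within about 4 mm, and the lid stayed shut below level after release; I viewed 11 pictures, one over the limit of 10.

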